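Vent the vacuum plate and lift the bell jar

ROBOT

A 7-joint arm with a two-finger parallel gripper is mounted at the origin on the work surface. World frame = base frame: x ahead of the robot, y to its left, z up, the work surface at z = 0. Lengths are in mm, angles in rad, forces in N, time in s.
With the tool pointing down it reaches from about 400 to 850 mm from the base axis. Payload 10.4 kg.
Tool frame: the origin (TCP) lies on the centre line of the jaws, within the pads' length; the fingertips stand 8 mm ahead of it and the grasp point (between the pads) lies 11 mm behind it; z points along the fingers, y is the line along which they close (so a half turn about z gives the same grasp; the last joint's range is limited). The gripper opens to 87 mm and grips with 3 to 60 N. Pads are 19 mm wide; open, the fingers measure 117 mm over their backs; the gripper's body (75 mm by 190 mm) begins 51 mm behind the grasp point.
Start: joints at [1.212, 0.332, -0.065, 1.46, 0.022, 1.35, -0.088], TCP at [205.976, -590.108, 203.276] pointing down, gripper open.
Joint ranges: [-2.6, 2.6], [-0.5, 2.12], [-1.47, 1.34], [0.16, 2.42], [-1.27, 4.41], [0.06, 2.06], [-2.6, 2.6]. Speed limits (rad/s): [2.22, 2.22, 2.79, 2.79, 3.14, 3.14, 3.14].

INTERFACE

Orientations are given as a unit quaternion [x, y, z, w].
In Python, from rig import arm gives the robot as it stands.
- The arm moves only by the tool servo_tool, never from a script. Its argument "plan" is a list that holds one entry, the list of rows, each a list of 5 numbers: the shift along the world's x, y, z in mm, then the turn about the world's z in degrees, then the opening, from 0 (shut) to 1 (fully open). In form: [[[x, y, z, spin, claw], ...]]. A call has 1 to 5 rows; each row is the pose to reach, as a shift and turn from the pose commanded when the call began; what a row does not reach only later rows make up. A row lasts 1/10 s, in which the tool goes at most 50 mm and 8.59 degrees, less where a joint would pass 70% of its speed; a pose out of reach is approached as far as the arm can. A call with a gripper value outside its range is refused whole. The fingers move at their own pace and stop on an object; "newtons" is the grip in N (left out, the last holds). Time passes only in rows, so rows that repeat a pose let the fingers close. It gives the time, the measured TCP pose, the force, the opening and the grip force at its end, in the units of the state.
- arm.observe(): the state, without advancing time (a new reading comes with each control period).
- arm.read_camera(name): name is "scene" or "top"; returns a dict with "frame" (480x640x3 uint8, red, green, blue), "camera_matrix" (3x3 intrinsics, pixels), "rvec" (rotation vector, rad) and "tvec" (3), from world to camera coordinates, as OpenCV has them. Camera axes: x right, y down, z forward; pixel columns grow to the right and rows downward; lengths in mm; the calibration is good to about 2 mm. A picture is of the moment at which its call begins. There is no depth.
- arm.hand_in(): hands the job in; it is judged then, once.
Trained networks look in a picture, given as the dict that the camera call returned (one of the last four; its "shot" number tells which), for a name from the list of things; names that differ only in an ending like _2 or _b are one class to them, and where a whole thing is asked for, a point or a joint stands for the part that bears it (a point fixed in the world has none). Each returns a list of dicts, best first, with "confidence" (0 to 1); they miss things now and then, are a little off and sometimes report something else, mostly with a low value. They report only what shows in the picture. A call takes as long as a camera call. They do not tell look-alikes from the thing itself.
- arm.silhouettes(picture, name): "mask" (480x640 bool, what is visible of it) and "bbox" ([left, top, width, height] in pixels, round what is visible of it).
The state is a dict: "t": time; "joints": joint angles; "joint_vel": joint speeds; "effort": joint torques, N m; "eef_pos": TCP position; "ee_rot": TCP orientation; "ft_force": force on the tool from outside, world axes, zero at the start; "wrist_torque": the same for the moment, N m; "grip_width": finger opening in mm; "grasp_force": force on a finger pad.
Only numpy, scipy, OpenCV 4.12 (cv2) and the standard library are available. Lean on these libraries where they do the work, as an engineer would, in place of code of your own. Each camera call takes 0.05 s, during which the arm holds its last target. There are 200 camera calls.

TASK

The flask on the jeweller's vacuum plate is done: first push the blue pump valve knob fully home to shut off the pump, then pull the red vent knob fully out to let the air in, and leave both like that. Then take the bell jar by its top knob, lift it straight up until its rim is well clear of the flask's top (about 20 mm above it), and hold it there over the plate, level and still, so that the flask can be fetched from under it; finish while holding the jar in the air. Do not knock the flask or move the other things on the bench.

Things in the scene. Friction and masses are not known exactly. Their poses are not given: they have to be found in the camera images.
- vacuum_plate: Green metal vacuum plate, fixed: 250 (x) by 280 (y) by 80 mm high; on top a black rubber pad, 190 mm across, 6 mm thick, and at x +88, y +105 a dial gauge 54 mm across, 20 mm high. Origin on the bench under the pad's centre, z up, x from the front panel to the rear (roughly away from the robot), y left. The front panel with the valve knobs is the plane x = -125 mm and faces -x.
- pad_top (a point): Centre of the rubber pad's upper face, 86 mm above the bench; axes as the vacuum plate.
- pump_knob (a joint): Stroke of the blue pump valve knob, in m: 0 = fully home (shut), 0.020 = fully out (open, where it starts). It slides along the plate's x axis, out being -x. A snap detent holds it at either end: it takes about 7 N to start it, and past mid stroke it snaps over by itself.
- pump_grip (a point): Centre of the blue knob's head, moving with it: a cylinder 30 mm across, 16 mm long, axis along the plate's x, on a 9 mm stem, 48 mm above the bench. It stands 30 mm before the panel's plane when home, 50 mm when out; a brass nut, 26 mm across, stands 11 mm out of the panel round the stem. The two knobs sit 50 mm left and right of the panel's middle; either may be on the left.
- vent_knob (a joint): Stroke of the red vent valve knob, in m: 0 = fully home (shut, where it starts), 0.020 = fully out (open). Same make, direction and detent as the pump knob.
- vent_grip (a point): Centre of the red vent knob's head, moving with it; same sizes and place on the panel as the blue one.
- jar: Clear plastic bell jar standing loose, open side down, on the rubber pad over the flask: 140 mm across (foot flange 156 mm across, 8 mm high; inside 130 mm), dome top 115 mm above its rim, about 0.55 kg. Origin at the centre of its lower rim, z up through its top knob.
- jar_knob (a point): Grip centre of the jar's black top knob, on the jar's axis 135 mm above its rim: an upright cylinder 38 mm across, from 122 to 148 mm above the rim, on a short neck 24 mm across; it can be gripped from above at any yaw.
- flask: Steel casting flask, its plaster set, standing on its black rubber foot on the pad under the jar: 62 mm across at the foot, 50 mm above, 66 mm high. Origin at the centre of its underside.
- tin: Teal tin 60 by 95 by 22 mm with its lid standing open at its +x side, about 75 mm high; leave it alone. Origin under its centre.
- firebrick: Pale square soldering brick, 115 by 114 by 32 mm; leave it alone. Origin under its centre.
- pliers: Pliers with red handles, about 140 mm long and 14 mm high, lying flat; leave them alone. Origin under the rivet, jaws to +x.
- bangle: Brass bangle, 68 mm across and 6 mm high, lying flat; leave it alone. Origin under its centre.
Things that resemble listed ones, but are neither listed nor needed, are in the scene too. There is more than one size of the jar; the job needs the smallest.

How it is judged:
By the outcome, as a careful person would: the job done as asked, in the order asked, and still so for the second after the job is handed in, while the arm keeps its last pose, push and grip.
It also fails if it takes over 72 s, if anything falls off the work surface, if the arm or the gripper's body presses on something with over 40 N, if the wrist force passes 120 N, or if a joint passes its speed limit or range.

## Working session

There is one attempt and no reset: what is moved stays moved. The work goes in short steps, Python scripts to look and compute and a tool call to move; the robot and the scene stay as the last step left them, time stands still between calls to the robot, and variables do not carry over. Pictures are saved under pics/ and viewed, at most 10 in all, crops included, and the job is handed in when it is done.

Besides the shell and the picture viewer there is one more tool, called after "Call:" in YAML: its name, and indented under it one key for each argument. servo_tool: Moves the arm, as the interface text tells. Its arguments: {"type":"object","properties":{"plan":{"type":"array"},"newtons":{"type":"number"}},"required":["plan"]}

```bash
mkdir -p pics; ls
python3 - <<'E'
from rig import arm
import cv2,pickle
print(arm.observe())
for n in("scene","top"):
    p=arm.read_camera(n); pickle.dump(p,open(n+".pkl","wb"))
    cv2.imwrite(f"pics/{n}0.png",p["frame"][:,:,::-1])
    print(n,p["camera_matrix"].tolist(),p["rvec"],p["tvec"])
    for o in("vacuum_plate","pump_knob","vent_knob","pump_grip","jar","jar_knob","flask","tin","firebrick","pliers","bangle"):
        try: print(o,[(round(d["confidence"],2),d["bbox"]) for d in arm.silhouettes(p,o)])
        except Exception as e: print(o,e)
E
```

```text
pics
{'t': 0.0, 'joints': array([ 1.21242036,  0.33286772, -0.06469409,  1.46093876,  0.02160345,
        1.34987046, -0.08846965]), 'joint_vel': array([-0.00134048,  0.00015419,  0.00042004, -0.00037869, -0.00049179,
       -0.00061625,  0.0006311 ]), 'effort': array([ 4.31064445e-04, -6.23259044e+01,  2.50579894e-02, -3.89903212e+01,
       -6.12927787e-02,  3.97584925e-02,  2.03577151e-04]), 'eef_pos': array([ 205.79527673, -589.71969149,  202.45774554]), 'ee_rot': array([ 9.85935765e-01,  1.67123263e-01, -1.49720352e-04, -6.78027943e-04]), 'ft_force': array([ 0.76821768, -0.61808671,  0.85309277]), 'wrist_torque': array([1.80707865e-05, 2.81741910e-02, 1.88098967e-03]), 'grasp_force': 0.0, 'grip_width': 87.13073409081207}
scene [[594.2805284645402, 0.0, 316.94307711914007], [0.0, 594.2805284645402, 247.60686415031734], [0.0, 0.0, 1.0]] [ 2.07262935  1.11899425 -0.47559404] [-318.66335372 -130.4482734  1885.81872751]
vacuum_plate [(0.82, [243.9, 278.5, 164.0, 201.5])]
pump_knob [(0.71, [186.4, 329.8, 29.0, 43.9]), (0.51, [293.8, 285.0, 5.9, 9.2])]
vent_knob [(0.51, [261.0, 304.5, 
[... 761 characters left out ...]
690117609458], [0.0, 469.5557958269761, 239.91429109066996], [0.0, 0.0, 1.0]] [ 2.13050932 -2.11649003  0.20811948] [ 34.65235008 506.32529681 962.92445002]
vacuum_plate [(0.72, [295.0, 15.3, 136.0, 217.7]), (0.46, [431.2, 141.9, 57.3, 55.8])]
pump_knob [(0.59, [333.3, 231.6, 14.4, 24.4])]
vent_knob [(0.56, [379.4, 235.2, 12.0, 13.2])]
pump_grip [(0.59, [334.3, 233.2, 14.0, 22.6])]
jar [(0.86, [400.8, 310.6, 122.5, 113.4]), (0.78, [324.4, 111.3, 77.3, 88.1]), (0.76, [229.0, 275.2, 107.5, 101.9])]
jar_knob [(0.61, [398.6, 314.4, 121.7, 111.7])]
flask []
tin [(0.63, [225.5, 150.0, 50.7, 53.4])]
firebrick [(0.66, [430.1, 143.1, 59.9, 53.1])]
pliers [(0.56, [452.1, 214.1, 25.6, 58.3])]
bangle []
```

View pics/scene0.png

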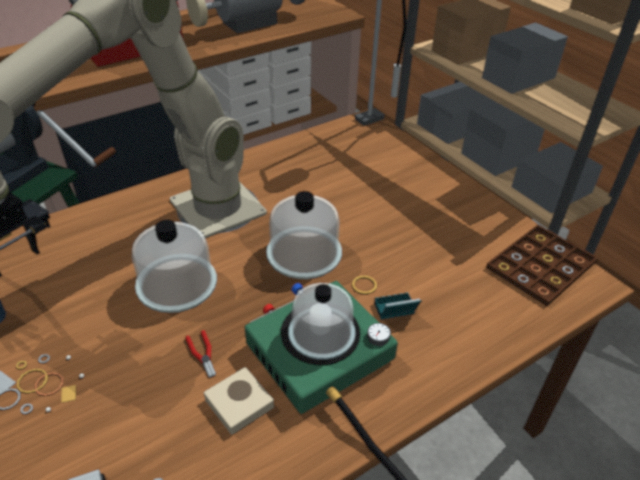

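View pics/top0.png

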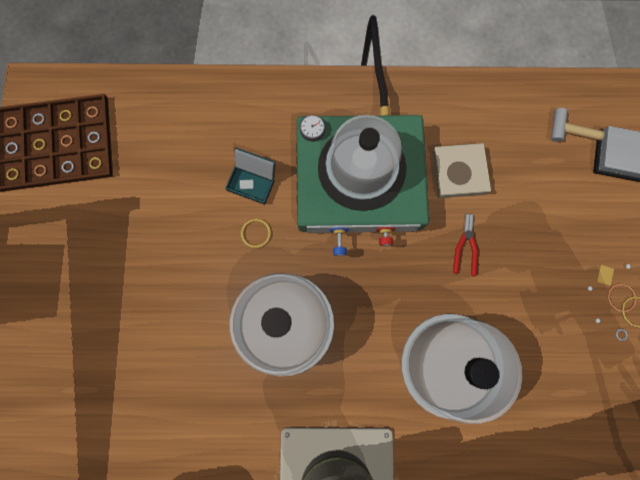

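Scene view (front of the plate faces away from this camera): the plate is at (320,345) with the small jar on its pad at (322,320), jar knob (323,293). The blue knob is at (297,288) and the red at (268,308). The top view shows the blue knob out at (340,250) on the left and the red knob home at (386,239) on the right.

Jar candidates in the top view are (282,325), (460,368) and (362,158). I choose (362,158): it is the smallest and stands on the pad.

```bash
cat > h.py <<'E'
import numpy as np,cv2,pickle
def ray(p,uv):
    R=cv2.Rodrigues(p["rvec"])[0]; K=p["camera_matrix"]
    c=-R.T@np.ravel(p["tvec"]); d=R.T@np.linalg.inv(K)@np.array([*uv,1.]); return c,d
def onz(p,uv,z):
    c,d=ray(p,uv); return (c+d*(z-c[2])/d[2])[:2].round(1)
def proj(p,X): return cv2.projectPoints(np.float64(X),p["rvec"],p["tvec"],p["camera_matrix"],None)[0].reshape(-1,2)
def tri(obs):
    A=0;b=0
    for p,uv in obs:
        c,d=ray(p,uv); d/=np.linalg.norm(d); M=np.eye(3)-np.outer(d,d); A=A+M;b=b+M@c
    return np.linalg.solve(A,b)
E
python3 - <<'E'
from h import *
T=pickle.load(open("top.pkl","rb"));S=pickle.load(open("scene.pkl","rb"))
hsv=cv2.cvtColor(T["frame"],cv2.COLOR_RGB2HSV)
# top face: bright green
g=cv2.inRange(hsv,(60,80,40),(90,255,255)); g[:, :290]=0; g[:,435:]=0
print("green bbox",cv2.boundingRect(g))
n,l,s,c=cv2.connectedComponentsWithStats(g); 
cs,_=cv2.findContours(g,0,1); r=cv2.minAreaRect(max(cs,key=cv2.contourArea)); b=cv2.boxPoints(r)
print(r,[ (q.round(1).tolist(),onz(T,q,80).tolist()) for q in b])
def blob(p,lo,hi,x0,y0,x1,y1):
    h=cv2.cvtColor(p["frame"],cv2.COLOR_RGB2HSV); m=np.zeros(h.shape[:2],np.uint8)
    m[y0:y1,x0:x1]=cv2.inRange(h,lo,hi)[y0:y1,x0:x1]; M=cv2.moments(m,True); return (M["m10"]/M["m00"],M["m01"]/M["m00"]),cv2.boundingRect(m)
bt,bb=blob(T,(105,120,60),(130,255,255),325,228,355,265); bs,b2=blob(S,(105,120,60),(130,255,255),285,278,310,300)
print("blue",bt,bb,bs,b2,tri([(T,bt),(S,bs)]),onz(T,bt,55))
rt,bb=blob(T,(0,150,60),(8,255,255),372,225,400,250); rs,b2=blob(S,(0,150,60),(8,255,255),255,298,280,320)
print("red",rt,bb,rs,b2,tri([(T,rt),(S,rs)]),onz(T,rt,55))
kt,bb=blob(T,(0,0,0),(180,255,50),350,120,385,158); ks,b2=blob(S,(0,0,0),(180,255,60),308,280,338,304)
print("knob",kt,bb,ks,b2,tri([(T,kt),(S,ks)]),onz(T,kt,230))
for uv in [(276,322),(482,373)]: print("bigjar",[(z,onz(T,uv,z)) for z in(170,220)])
for uv in [(282,325),(460,368)]: print("bigjar foot",onz(T,uv,5), onz(T,(uv[0],uv[1]+51),5))
big=cv2.resize(T["frame"][90:270,280:440],None,fx=3.3,fy=3.3,interpolation=2); cv2.imwrite("pics/crop.png",big[:,:,::-1])
E
```

```text
green bbox (297, 116, 131, 110)
((361.82781982421875, 170.33892822265625), (108.3712387084961, 129.712158203125), 89.52254486083984) [([296.5, 116.69999694824219], [775.1, 90.0]), ([426.20001220703125, 115.5999984741211], [780.1, -195.3]), ([427.1000061035156, 224.0], [535.7, -188.1]), ([297.3999938964844, 225.10000610351562], [531.4, 84.3])]
blue (338.9633027522936, 244.7981651376147) (330, 228, 18, 27) (296.265625, 287.265625) (292, 283, 10, 10) [491.30994849  -6.32224966  63.52383294] [494.5  -3.9]
red (385.2517985611511, 237.0791366906475) (376, 227, 19, 19) (267.44, 307.32) (262, 303, 12, 10) [ 509.49795474 -104.20167777   61.72353671] [ 512.  -103.1]
knob (368.74626865671644, 138.73731343283583) (359, 128, 20, 22) (322.6478873239437, 293.1737089201878) (316, 285, 15, 17) [665.36427783 -51.01421133 220.84724337] [660.9 -50.8]
bigjar [(170, array([329.3, 116.8])), (220, array([328.4, 112.5]))]
bigjar [(170, array([ 241.4, -254.9])), (220, array([ 245.6, -237.8]))]
bigjar foot [325.8 117.8] [219.  115.5]
bigjar foot [ 237.6 -264.6] [ 134.1 -259.4]
```

View pics/crop.png

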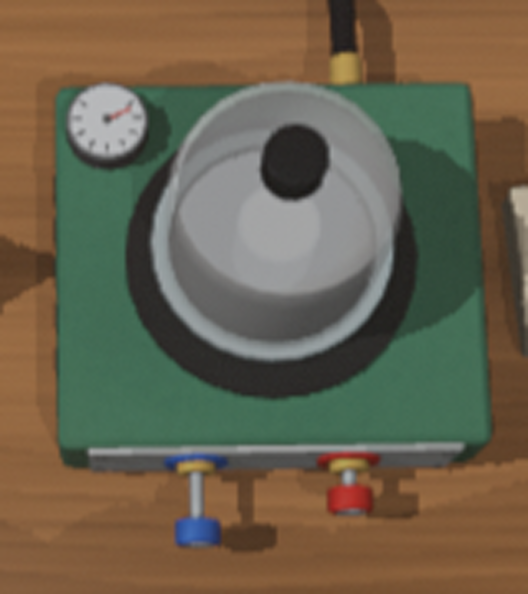

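The crop confirms the choice: the smallest jar, on the black pad, jar knob at crop (295,160). It also shows the blue head out at (198,531) and the red head home at (350,498).

Run:
```python
from h import *
T=pickle.load(open("top.pkl","rb"));S=pickle.load(open("scene.pkl","rb"))
f=lambda x,y:(x/3.3+280-.35,y/3.3+90-.35)
for n,uv,z in [("blue head face-top edges",(198,519),60),("blue front",(198,545),55),("red back",(350,486),60),("red front",(350,513),55),("panelL",(60,447),80),("panelR",(488,437),80),("rearL",(57,88),80),("rearR",(470,84),80),("padL",(127,255),86),("padR",(416,255),86),("padfront",(272,397),86),("flangeL",(150,240),88),("flangeR",(395,240),88),("flangefront",(275,360),88),("gauge",(107,120),100)]:
    print(n,onz(T,f(*uv),z))
# plate pose by fit in both cams: gauge,rear/front corners
from scipy.optimize import least_squares
P=np.array([[-125,140,80],[-125,-140,80],[125,140,80],[125,-140,80]])
uvT=np.array([f(60,444),f(488,436),f(57,87),f(470,84)])
def W(q,P):
    c,s=np.cos(q[2]),np.sin(q[2]); return P@np.array([[c,s,0],[-s,c,0],[0,0,1]])+[q[0],q[1],0]
r=least_squares(lambda q:(proj(T,W(q,P))-uvT).ravel(),[652,-52,0.0])
q=r.x; print(q,np.degrees(q[2]),r.fun.round(1))
K=np.array([[-175,50,48],[-155,-50,48],[-125,0,48],[88,105,100]])
print(W(q,K.astype(float)).round(1),proj(T,W(q,K)),proj(S,W(q,K)))
```

```text
blue head face-top edges [489.   -5.1]
blue front [472.9  -5.3]
red back [ 511.3 -103.4]
red front [ 494.5 -103.8]
panelL [531.3  83.5]
panelR [ 539.8 -189.1]
rearL [776.   89.1]
rearR [ 781.3 -186.2]
padL [657.6  41.8]
padR [ 659.1 -145.5]
padfront [563.5 -51.1]
flangeL [667.2  26.9]
flangeR [ 668.4 -131.8]
flangefront [587.3 -53.1]
gauge [744.4  55.3]
[ 6.58367770e+02 -5.06535917e+01  1.98516466e-02] 1.1374155679846485 [-1.6  1.2  2.   2.  -1.2 -1.6  0.8 -2. ]
[[ 482.4   -4.1   48. ]
 [ 504.4 -103.7   48. ]
 [ 533.4  -53.1   48. ]
 [ 744.3   56.1  100. ]] [[338.94172621 250.91603248]
 [385.12840996 241.17366289]
 [361.51509946 227.85737051]
 [311.73439225 126.07494728]] [[296.44009238 288.90594333]
 [267.73291786 309.61273007]
 [290.80877257 308.70648697]
 [377.94464328 331.5031948 ]]
```

Call:
servo_tool:
  plan:
    - [[30,0,20,-4,1],[70,0,40,-8,1],[110,0,60,-12,1],[150,0,70,-16,1],[190,0,70,-18,1]]
  newtons: 30

```text
t: 1.7
eef_pos: [397.9, -590.5, 275.6]
ee_rot: [1.0, 0.009, 0.001, 0.001]
ft_force: [-0.7, -0.5, -0.0]
grip_width: 87.0
grasp_force: 0.0
```

Call:
servo_tool:
  plan:
    - [[40,30,0,0,1],[70,70,0,0,1],[86,110,0,0,1],[86,150,0,0,1],[86,190,0,0,1]]

```text
t: 2.2
eef_pos: [482.5, -398.0, 272.9]
ee_rot: [1.0, 0.011, -0.0, -0.0]
ft_force: [0.4, -0.7, 0.2]
grip_width: 87.2
grasp_force: 0.0
```

Call:
servo_tool:
  plan:
    - [[0,45,0,0,1],[0,90,0,0,1],[0,135,0,0,1],[0,180,0,0,1],[0,225,0,0,1]]

```text
t: 2.7
eef_pos: [481.7, -173.3, 273.5]
ee_rot: [1.0, 0.011, 0.0, 0.0]
ft_force: [1.1, -1.0, 0.5]
grip_width: 86.7
grasp_force: 0.0
```

Call:
servo_tool:
  plan:
    - [[0,45,0,0,1],[0,90,0,0,1],[0,130,0,0,1],[0,160,0,0,1],[0,169,-20,0,1]]

```text
t: 3.2
eef_pos: [483.1, -2.0, 255.6]
ee_rot: [1.0, 0.013, 0.003, -0.0]
ft_force: [1.1, -1.1, -0.7]
grip_width: 87.1
grasp_force: 0.0
```

Call:
servo_tool:
  plan:
    - [[0,0,-40,0,1],[0,0,-80,0,1],[0,0,-110,0,1],[0,0,-130,0,1],[0,0,-140,0,1]]

```text
t: 3.7
eef_pos: [480.9, -6.1, 111.6]
ee_rot: [1.0, 0.011, -0.001, -0.0]
ft_force: [-0.3, 0.2, -0.5]
grip_width: 87.0
grasp_force: 0.0
```

Run:
```python
from rig import arm
import cv2,numpy as np
o=arm.observe(); print(o["eef_pos"],o["ft_force"])
t=arm.read_camera("top")["frame"][90:290,260:460]; s=arm.read_camera("scene")["frame"][180:380,200:400]
im=np.hstack([cv2.resize(i,(400,400),interpolation=2) for i in(t,s)]); cv2.imwrite("pics/a.png",im[:,:,::-1])
```

```text
[480.94302669  -6.12075444 111.559757  ] [-0.26222649  0.21973045 -0.45272729]
```

View pics/a.png

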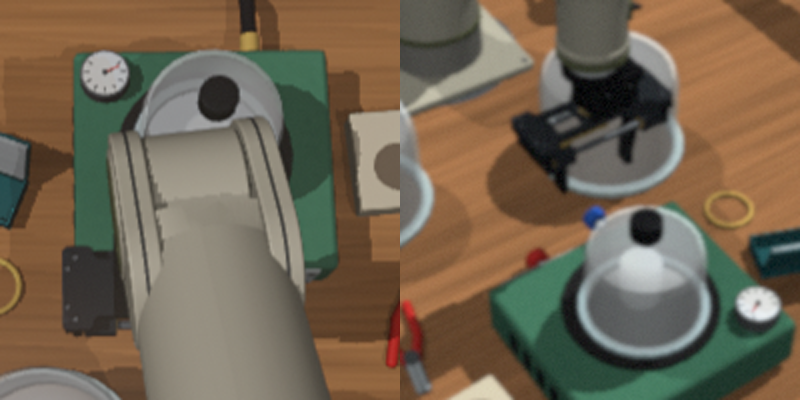

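The top half shows the gripper over the blue knob, clear of the big jar. In the scene half the fingers at (565,170) and (625,145) straddle the blue knob at (597,217).

Call:
servo_tool:
  plan:
    - [[0,1,-25,0,1],[0,1,-50,0,1],[0,1,-65,0,1],[0,1,-74,0,1],[0,1,-74,0,1]]

```text
t: 4.3
eef_pos: [482.1, -5.1, 39.4]
ee_rot: [1.0, 0.011, -0.0, 0.0]
ft_force: [0.1, 0.5, 0.5]
grip_width: 87.1
grasp_force: 0.0
```

Call:
servo_tool:
  plan:
    - [[0,0,0,0,0.3],[0,0,0,0,0.3],[0,0,0,0,0.3],[0,0,0,0,0.3],[0,0,0,0,0.3]]

```text
t: 4.8
eef_pos: [482.1, -5.1, 39.5]
ee_rot: [1.0, 0.011, 0.0, 0.0]
ft_force: [-0.0, 1.3, 0.6]
grip_width: 55.0
grasp_force: 0.0
```

Call:
servo_tool:
  plan:
    - [[0,0,0,0,0.3],[0,0,0,0,0.3],[0,0,0,0,0.3],[0,0,0,0,0.3],[0,0,0,0,0.3]]

```text
t: 5.3
eef_pos: [482.0, -5.1, 39.2]
ee_rot: [1.0, 0.011, -0.0, 0.0]
ft_force: [-0.0, 0.9, 0.1]
grip_width: 27.0
grasp_force: 0.0
```

Run:
```python
from rig import arm
import cv2,numpy as np,pickle
o=arm.observe(); print(o["eef_pos"],o["ft_force"],o["grip_width"],o["grasp_force"])
p=arm.read_camera("scene"); pickle.dump(p,open("s1.pkl","wb"))
cv2.imwrite("pics/b.png",cv2.resize(p["frame"][230:350,220:380],None,fx=5,fy=5,interpolation=2)[:,:,::-1])
```

```text
[481.95432066  -5.05153549  39.24600273] [-0.02235936  0.90105796  0.14442996] 27.010560330054876 0.0
```

View pics/b.png

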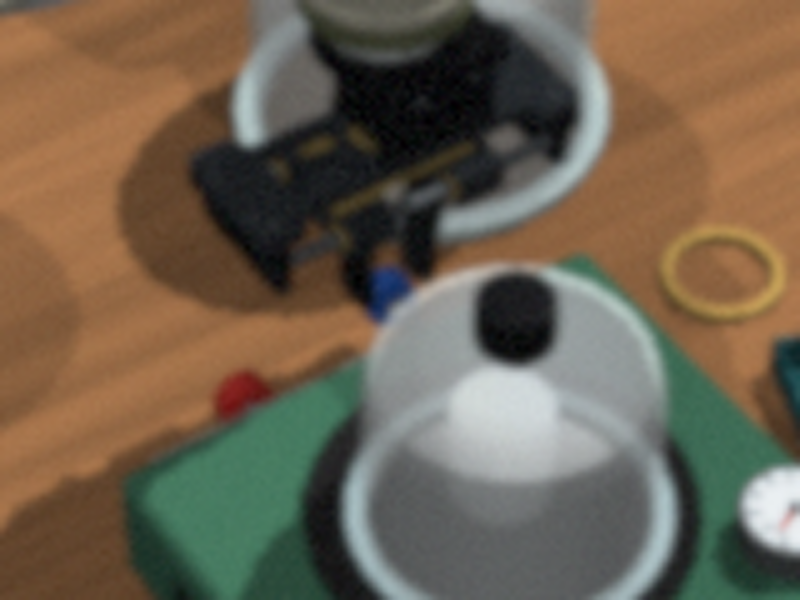

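Crop: the fingers at (358,270) and (422,240) look to be either side of the blue head at (390,292), but there is no contact force yet. I'll project the geometry to check.

Run:
```python
from h import *
S=pickle.load(open("s1.pkl","rb"))
c=lambda X:((proj(S,X)-[220,230])*5).round(0).tolist()
print("tips z31 y+-13.5",c([[482,8.5,31],[482,-18.5,31],[482,8.5,80],[482,-18.5,80]]))
print("head at 482",c([[482,-4.5,48],[490,-4.5,63],[474,-4.5,63],[490,10.5,48],[490,-19.5,48],[490,-4.5,33]]))
print("ring at panel",c([[533,-4.5,48]]))
print("red head",c([[503.5,-103.7,48]]))
h=cv2.cvtColor(S["frame"],cv2.COLOR_RGB2HSV);m=cv2.inRange(h,(105,120,60),(130,255,255))[230:350,220:380]
print(np.array(cv2.boundingRect(m))*5, np.array(cv2.boundingRect(m)))
```

```text
tips z31 y+-13.5 [[402.0, 307.0], [359.0, 327.0], [402.0, 242.0], [358.0, 262.0]]
head at 482 [[381.0, 294.0], [389.0, 284.0], [373.0, 265.0], [414.0, 292.0], [365.0, 315.0], [390.0, 323.0]]
ring at panel [[434.0, 355.0]]
red head [[238.0, 397.0]]
[370 270  35  45] [74 54  7  9]
```

Call:
servo_tool:
  plan:
    - [[0,0,0,0,0.25],[0,0,0,0,0.25],[0,0,0,0,0.25]]

```text
t: 5.65
eef_pos: [482.0, -5.2, 39.3]
ee_rot: [1.0, 0.011, 0.0, 0.0]
ft_force: [0.4, -1.4, 0.4]
grip_width: 22.2
grasp_force: 0.1
```

Run:
```python
from h import *
S=pickle.load(open("s1.pkl","rb"))
print("a tips expected", ((proj(S,[[481,37.5,103.6],[481,-49.5,103.6],[481,50,103.6],[481,-62,103.6]])-[200,180])*2+[400,0]).round(0).tolist())
from rig import arm
p=arm.read_camera("scene"); pickle.dump(p,open("s2.pkl","wb")); o=arm.observe(); print(o["grip_width"],o["grasp_force"],o["ft_force"])
im=cv2.resize(p["frame"][255:315,270:350],None,fx=10,fy=10,interpolation=2)
im=cv2.convertScaleAbs(im,alpha=2)
cv2.imwrite("pics/c.png",im[:,:,::-1])
```

```text
a tips expected [[619.0, 175.0], [562.0, 201.0], [627.0, 171.0], [553.0, 204.0]]
21.98232232175264 0.1640447974205017 [-0.74115157 -0.42203509  0.10835227]
```

View pics/c.png

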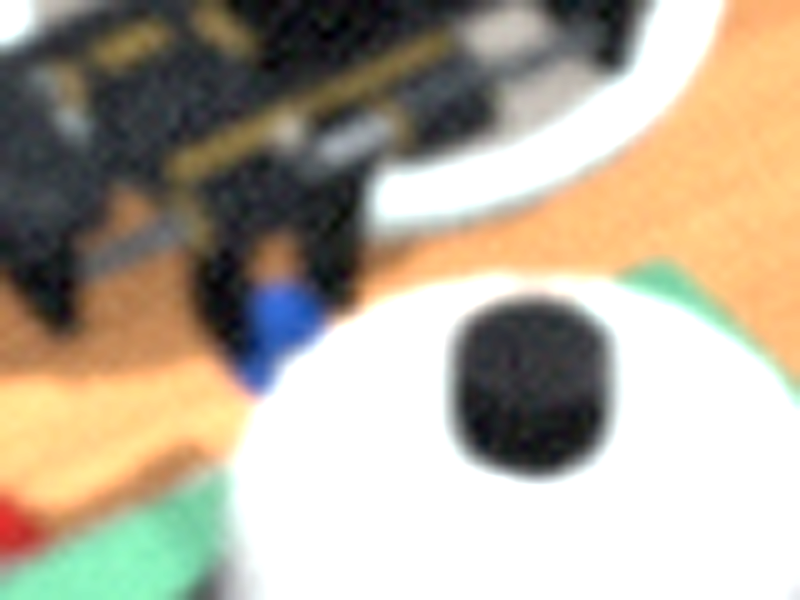

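Run:
```python
from h import *
T=pickle.load(open("top.pkl","rb")); S=pickle.load(open("s2.pkl","rb"))
for z in (175,200,230): print(z,[onz(T,(260+u/2,90+v/2),z).tolist() for u,v in((63,247),(63,333))])
R=cv2.Rodrigues(T["rvec"])[0]; print("topcam",-R.T@T["tvec"].ravel())
R=cv2.Rodrigues(S["rvec"])[0]; print("scenecam",-R.T@S["tvec"].ravel())
# where are visible finger ends in s2 on plane y fixed; candidates
for n,uv in(("Ltip",(270+230/10,255+345/10)),("Rtip",(270+345/10,255+300/10))):
    c,d=ray(S,uv)
    for x in(450,460,470,482,490): print(n,x,(c+d*(x-c[0])/d[0]).round(0))
```

```text
175 [[532.3, 91.8], [449.8, 90.3]]
200 [[526.1, 90.3], [445.9, 88.9]]
230 [[518.5, 88.6], [441.2, 87.3]]
topcam [ 314.47462684   42.18541343 1041.20876291]
scenecam [1401.74962008 -574.99448621 1174.45932306]
Ltip 450 [450.   5.  12.]
Ltip 460 [460.  -1.  24.]
Ltip 470 [470.  -7.  37.]
Ltip 482 [482. -14.  51.]
Ltip 490 [490. -19.  61.]
Rtip 450 [450.  42.   9.]
Rtip 460 [460.  36.  21.]
Rtip 470 [470.  29.  33.]
Rtip 482 [482.  21.  48.]
Rtip 490 [490.  16.  58.]
```

The fingers closed to 22 mm with no force, so they aren't on the 30 mm head. In the picture their ends look to be at z≈55, higher than reported. I'll open, lower by 15 mm and try again.

Call:
servo_tool:
  plan:
    - [[0,0,0,0,0.65],[0,0,0,0,0.65],[0,0,0,0,0.65],[0,0,0,0,0.65],[0,0,0,0,0.65]]

```text
t: 6.2
eef_pos: [482.0, -5.1, 39.3]
ee_rot: [1.0, 0.011, -0.0, 0.0]
ft_force: [-0.3, 0.4, 0.5]
grip_width: 52.5
grasp_force: 0.0
```

Call:
servo_tool:
  plan:
    - [[0,0,-3,0,0.65],[0,0,-6,0,0.65],[0,0,-9,0,0.65],[0,0,-12,0,0.65],[0,0,-15,0,0.65]]

```text
t: 6.7
eef_pos: [481.9, -5.1, 23.9]
ee_rot: [1.0, 0.011, -0.0, 0.0]
ft_force: [-0.8, 0.4, -0.2]
grip_width: 56.6
grasp_force: 0.0
```

Call:
servo_tool:
  plan:
    - [[0,0,0,0,0.28],[0,0,0,0,0.28],[0,0,0,0,0.28],[0,0,0,0,0.28],[0,0,0,0,0.28]]

```text
t: 7.2
eef_pos: [482.1, -5.3, 24.4]
ee_rot: [1.0, 0.011, 0.0, 0.0]
ft_force: [-0.5, -0.9, 0.2]
grip_width: 29.2
grasp_force: 30.0
```

Gripped at 29 mm with 30 N. Now push in along +x.

Call:
servo_tool:
  plan:
    - [[4,0,0,0,0.2],[8,0.1,0,0,0.2],[12,0.2,0,0,0.2],[16,0.3,0,0,0.2],[20,0.4,0,0,0.2]]
  newtons: 40

```text
t: 7.7
eef_pos: [502.3, -4.9, 24.2]
ee_rot: [1.0, 0.011, -0.0, 0.0]
ft_force: [-12.9, -1.4, 11.0]
grip_width: 29.0
grasp_force: 40.0
```

Call:
servo_tool:
  plan:
    - [[0.5,0,0,0,0.2],[1,0,0,0,0.2],[1,0,0,0,0.2]]

```text
t: 8.0
eef_pos: [502.2, -4.9, 24.3]
ee_rot: [1.0, 0.011, -0.001, 0.0]
ft_force: [-4.9, -1.8, 7.8]
grip_width: 29.1
grasp_force: 40.0
```

Call:
servo_tool:
  plan:
    - [[0.5,0,0,0,0.2],[1,0,0,0,0.2],[1.5,0,0,0,0.2],[2,0,0,0,0.2],[2,0,0,0,0.2]]

```text
t: 8.5
eef_pos: [502.2, -4.9, 24.1]
ee_rot: [1.0, 0.011, -0.003, 0.0]
ft_force: [-14.3, -1.4, 16.3]
grip_width: 28.9
grasp_force: 40.0
```

Call:
servo_tool:
  plan:
    - [[-3,0,0,0,0.7],[-3,0,0,0,0.7],[-3,0,0,0,0.7],[-3,0,0,0,0.7],[-3,0,0,0,0.7]]
  newtons: 40

```text
t: 9.0
eef_pos: [502.1, -4.6, 24.2]
ee_rot: [1.0, 0.011, 0.0, -0.0]
ft_force: [-0.0, -0.6, 0.2]
grip_width: 57.8
grasp_force: 0.0
```

Call:
servo_tool:
  plan:
    - [[0,0,5,0,0.7],[0,0,20,0,0.7],[0,0,45,0,0.7],[0,0,80,0,0.7],[0,0,110,0,0.7]]

```text
t: 9.5
eef_pos: [502.0, -4.5, 136.2]
ee_rot: [1.0, 0.011, 0.0, -0.0]
ft_force: [0.2, -1.0, -0.0]
grip_width: 60.9
grasp_force: 0.0
```

Call:
servo_tool:
  plan:
    - [[0,-30,0,0,0.7],[0,-70,0,0,0.7],[0,-110,0,0,0.7],[0,-150,0,0,0.7],[0,-190,0,0,0.7]]

```text
t: 10.0
eef_pos: [501.9, -196.3, 134.8]
ee_rot: [1.0, 0.011, 0.0, 0.0]
ft_force: [0.9, -0.3, 0.3]
grip_width: 60.8
grasp_force: 0.0
```

Call:
servo_tool:
  plan:
    - [[0,-40,0,0,0.7],[0,-80,0,0,0.7],[0,-120,0,0,0.7],[0,-140,0,0,0.7],[0,-150,0,0,0.7]]

```text
t: 10.5
eef_pos: [501.5, -346.5, 134.2]
ee_rot: [1.0, 0.01, -0.0, 0.0]
ft_force: [-0.2, 0.2, 0.2]
grip_width: 60.9
grasp_force: 0.0
```

Run:
```python
from h import *
from rig import arm
o=arm.observe(); print(o["eef_pos"],o["ft_force"],o["grip_width"])
p=arm.read_camera("top");s=arm.read_camera("scene"); pickle.dump(p,open("t3.pkl","wb")); pickle.dump(s,open("s3.pkl","wb"))
a=cv2.resize(p["frame"][190:290,300:400],(400,400),interpolation=2); b=cv2.resize(s["frame"][260:340,240:320],(400,400),interpolation=2)
cv2.imwrite("pics/d.png",np.hstack([a,b])[:,:,::-1])
```

```text
[ 501.46229047 -346.52895706  134.21577398] [-0.22920923  0.19845674  0.16445155] 60.8702472100847
```

View pics/d.png

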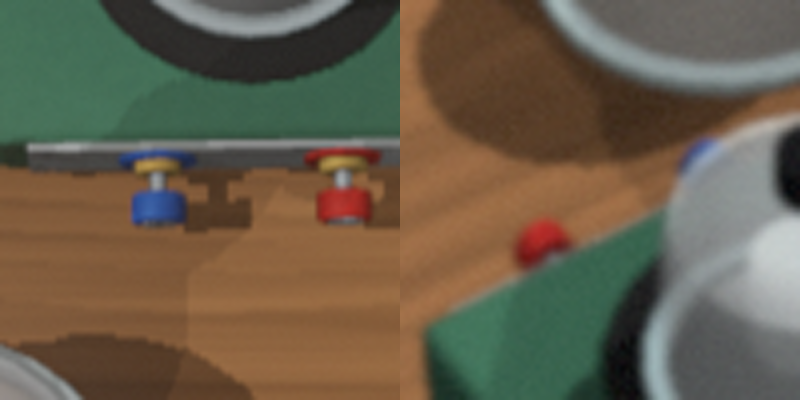

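Both knob heads now stand level at row 208 in the left half: blue (159,208), red (344,208). So the blue knob is home. Next is the red one.

Call:
servo_tool:
  plan:
    - [[0,45,0,0,0.7],[0,90,0,0,0.7],[0,140,0,0,0.7],[0,190,0,0,0.7],[1,241,0,0,0.7]]

```text
t: 11.1
eef_pos: [502.3, -100.5, 134.6]
ee_rot: [1.0, 0.012, 0.0, 0.0]
ft_force: [2.0, 0.3, 0.5]
grip_width: 60.9
grasp_force: 0.0
```

Call:
servo_tool:
  plan:
    - [[0,0,-35,0,0.7],[0,0,-70,0,0.7],[0,0,-95,0,0.7],[0,0,-110,0,0.7],[0,0,-112,0,0.7]]

```text
t: 11.6
eef_pos: [501.3, -102.2, 20.7]
ee_rot: [1.0, 0.012, -0.002, -0.001]
ft_force: [-0.8, 0.6, 0.4]
grip_width: 61.2
grasp_force: 0.0
```

Call:
servo_tool:
  plan:
    - [[0,0,0,0,0.2],[0,0,0,0,0.2],[0,0,0,0,0.2],[0,0,0,0,0.2],[0,0,0,0,0.2]]
  newtons: 40

```text
t: 12.1
eef_pos: [503.2, -104.9, 22.7]
ee_rot: [1.0, 0.011, 0.0, 0.0]
ft_force: [0.5, -3.5, 2.0]
grip_width: 29.2
grasp_force: 40.5
```

Call:
servo_tool:
  plan:
    - [[0,0,0,0,0.2],[0,0,0,0,0.2],[0,0,0,0,0.2]]

```text
t: 12.4
eef_pos: [503.2, -104.9, 22.7]
ee_rot: [1.0, 0.011, 0.0, 0.0]
ft_force: [-1.9, -1.2, 6.3]
grip_width: 29.1
grasp_force: 40.0
```

Call:
servo_tool:
  plan:
    - [[-4,0,0,0,0.2],[-8,0,0,0,0.2],[-12,0,0,0,0.2],[-16,0,0,0,0.2],[-20,0,0,0,0.2]]

```text
t: 12.9
eef_pos: [483.0, -105.3, 22.8]
ee_rot: [1.0, 0.011, 0.0, 0.0]
ft_force: [14.2, -4.1, -2.3]
grip_width: 29.1
grasp_force: 40.0
```

Call:
servo_tool:
  plan:
    - [[-1,0,0,0,0.2],[-2,0,0,0,0.2],[-2,0,0,0,0.2]]

```text
t: 13.2
eef_pos: [483.1, -105.3, 22.8]
ee_rot: [1.0, 0.011, 0.003, 0.0]
ft_force: [10.9, -4.5, -5.2]
grip_width: 28.6
grasp_force: 40.0
```

Call:
servo_tool:
  plan:
    - [[1.5,0,0,0,0.9],[1.5,0,0,0,0.9],[1.5,0,0,0,0.9],[1.5,0,0,0,0.9],[1.5,0,0,0,0.9]]

```text
t: 13.7
eef_pos: [482.1, -104.6, 22.1]
ee_rot: [1.0, 0.011, -0.0, -0.0]
ft_force: [-0.1, -0.1, -0.5]
grip_width: 60.9
grasp_force: 0.0
```

Call:
servo_tool:
  plan:
    - [[1.5,0,5,0,0.9],[1.5,0,25,0,0.9],[1.5,0,60,0,0.9],[1.5,0,100,0,0.9],[1.5,0,145,0,0.9]]

```text
t: 14.2
eef_pos: [483.3, -104.4, 168.6]
ee_rot: [1.0, 0.011, -0.001, -0.0]
ft_force: [-0.0, -0.7, 0.5]
grip_width: 77.9
grasp_force: 0.0
```

Call:
servo_tool:
  plan:
    - [[0,-30,35,0,0.9],[0,-70,70,0,0.9],[0,-120,100,0,0.9],[0,-170,120,0,0.9],[0,-210,140,0,0.9]]

```text
t: 14.7
eef_pos: [483.6, -307.5, 304.6]
ee_rot: [1.0, 0.011, 0.0, 0.0]
ft_force: [1.3, -1.0, -0.0]
grip_width: 78.2
grasp_force: 0.0
```

Run:
```python
from h import *
from rig import arm
o=arm.observe(); print(o["eef_pos"],o["ft_force"],o["grip_width"])
p=arm.read_camera("top");s=arm.read_camera("scene"); pickle.dump(p,open("t4.pkl","wb")); pickle.dump(s,open("s4.pkl","wb"))
def blob(p,lo,hi,x0,y0,x1,y1):
    h=cv2.cvtColor(p["frame"],cv2.COLOR_RGB2HSV); m=np.zeros(h.shape[:2],np.uint8)
    m[y0:y1,x0:x1]=cv2.inRange(h,lo,hi)[y0:y1,x0:x1]; M=cv2.moments(m,True); return (M["m10"]/M["m00"],M["m01"]/M["m00"]),cv2.boundingRect(m)
print("blue",blob(p,(105,120,60),(130,255,255),325,233,355,265)); print("red",blob(p,(0,150,60),(8,255,255),372,232,400,265))
kt,bb=blob(p,(0,0,0),(180,255,50),350,120,385,158); ks,b2=blob(s,(0,0,0),(180,255,60),308,280,338,304)
print("knob",kt,bb,ks,b2,tri([(p,kt),(s,ks)]),onz(p,kt,225))
```

```text
[ 483.58184317 -307.51457942  304.58257252] [ 1.28195502 -1.04137027 -0.01344684] 78.16742163155752
blue ((338.5679012345679, 241.1851851851852), (333, 238, 12, 8))
red ((386.0808080808081, 249.74747474747474), (379, 246, 15, 9))
knob (368.74626865671644, 138.73731343283583) (359, 128, 20, 22) (322.5781990521327, 293.1563981042654) (316, 285, 15, 17) [665.30454314 -51.07200437 220.89551256] [663.1 -51.4]
```

Top camera numbers: the red knob is out (row 249.7) and the blue one is home (row 241.2). Now the jar, gripper at full opening.

Call:
servo_tool:
  plan:
    - [[35,30,5,0,1],[70,70,5,0,1],[100,110,5,0,1],[135,150,5,0,1],[160,190,5,0,1]]

```text
t: 15.3
eef_pos: [643.1, -117.1, 308.0]
ee_rot: [1.0, 0.011, -0.0, -0.0]
ft_force: [0.7, 0.1, -0.3]
grip_width: 87.4
grasp_force: 0.0
```

Call:
servo_tool:
  plan:
    - [[15,40,0,0,1],[20,65,0,0,1],[20.5,72,0,0,1],[20.5,72,-30,0,1],[20.5,72,-60,0,1]]

```text
t: 15.8
eef_pos: [662.8, -47.3, 248.3]
ee_rot: [1.0, 0.011, 0.001, 0.0]
ft_force: [-0.4, -0.3, -0.6]
grip_width: 87.1
grasp_force: 0.0
```

Call:
servo_tool:
  plan:
    - [[0,0,-15,0,1],[0,0,-30,0,1],[0,0,-40,0,1],[0,0,-47,0,1],[0,0,-47,0,1]]

```text
t: 16.3
eef_pos: [662.5, -46.8, 200.6]
ee_rot: [1.0, 0.011, -0.0, 0.0]
ft_force: [0.4, 0.0, 0.5]
grip_width: 87.1
grasp_force: 0.0
```

Run:
```python
from h import *
from rig import arm
o=arm.observe(); print(o["eef_pos"],o["ft_force"],o["grip_width"])
s=arm.read_camera("scene"); pickle.dump(s,open("s5.pkl","wb"))
e=o["eef_pos"]
print("knob bottom/top & dome top", ((proj(s,[[664.5,-51.5,208],[664.5,-51.5,234],[664.5,-51.5,201]])-[262,215])*5).round())
print("tips", ((proj(s,e+np.array([[0,43.5,-8],[0,-43.5,-8],[0,43.5,20],[0,-43.5,20]]))-[262,215])*5).round())
cv2.imwrite("pics/e.png",cv2.resize(s["frame"][215:325,262:402],None,fx=5,fy=5,interpolation=2)[:,:,::-1])
```

```text
[662.47381949 -46.81437204 200.57455061] [0.42485353 0.02279849 0.4712214 ] 87.10050723641756
knob bottom/top & dome top [[298. 410.]
 [300. 370.]
 [298. 421.]]
tips [[383. 389.]
 [222. 466.]
 [386. 346.]
 [223. 423.]]
```

View pics/e.png

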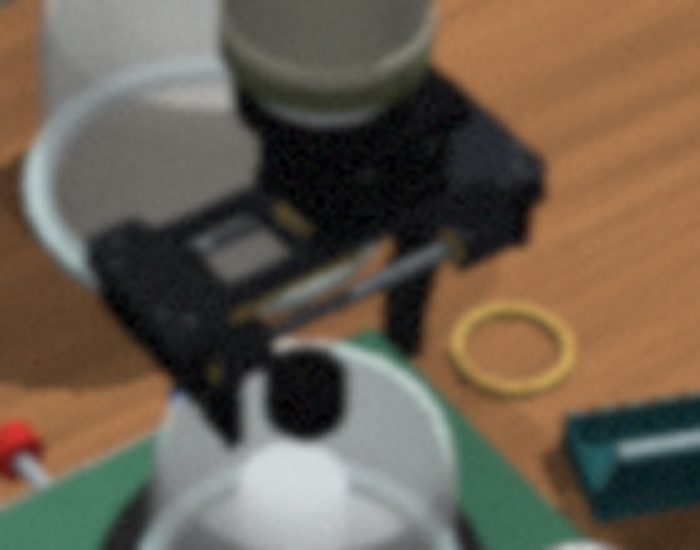

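The fingers are at crop (232,440) and (410,355), either side of the jar knob (307,390), with their ends around knob-top height. I need a small shift of +2 in x and −4.7 in y, then down about 15 mm while watching the force.

Call:
servo_tool:
  plan:
    - [[2,-4.5,-3,0,1],[2,-4.5,-6,0,1],[2,-4.5,-9,0,1],[2,-4.5,-12,0,1],[2,-4.5,-15,0,1]]

```text
t: 16.85
eef_pos: [664.6, -51.1, 185.7]
ee_rot: [1.0, 0.011, -0.0, 0.0]
ft_force: [0.6, -0.0, 0.0]
grip_width: 87.0
grasp_force: 0.0
```

Call:
servo_tool:
  plan:
    - [[0,0,0,0,0.55],[0,0,0,0,0.55],[0,0,0,0,0.55],[0,0,0,0,0.55],[0,0,0,0,0.55]]
  newtons: 20

```text
t: 17.35
eef_pos: [664.7, -51.2, 186.1]
ee_rot: [1.0, 0.011, 0.0, 0.0]
ft_force: [0.4, -0.6, 0.4]
grip_width: 55.0
grasp_force: 0.0
```

Call:
servo_tool:
  plan:
    - [[0,0,0,0,0.35],[0,0,0,0,0.35],[0,0,0,0,0.35],[0,0,0,0,0.35],[0,0,0,0,0.35]]

```text
t: 17.85
eef_pos: [664.6, -51.7, 185.9]
ee_rot: [1.0, 0.011, 0.0, 0.0]
ft_force: [1.4, -2.9, -1.5]
grip_width: 37.1
grasp_force: 20.0
```

Firm on the 38 mm knob (a reading of 37.1, offset like the 30 mm heads). Raise the grip and lift.

Call:
servo_tool:
  plan:
    - [[0,0,0,0,0.3],[0,0,0,0,0.3],[0,0,1,0,0.3],[0,0,3,0,0.3],[0,0,6,0,0.3]]
  newtons: 45

```text
t: 18.35
eef_pos: [664.0, -50.5, 191.2]
ee_rot: [1.0, 0.011, -0.001, -0.0]
ft_force: [-0.6, 0.2, -6.9]
grip_width: 37.3
grasp_force: 45.0
```

Call:
servo_tool:
  plan:
    - [[0,0,5,0,0.3],[0,0,11,0,0.3],[0,0,18,0,0.3],[0,0,25,0,0.3],[0,0,32,0,0.3]]

```text
t: 18.85
eef_pos: [664.7, -51.2, 224.9]
ee_rot: [1.0, 0.011, 0.0, 0.0]
ft_force: [0.3, -0.6, -6.8]
grip_width: 37.0
grasp_force: 45.0
```

Call:
servo_tool:
  plan:
    - [[0,0,8,0,0.3],[0,0,17,0,0.3],[0,0,26,0,0.3],[0,0,34,0,0.3],[0,0,40,0,0.3]]

```text
t: 19.35
eef_pos: [664.8, -51.2, 265.0]
ee_rot: [1.0, 0.011, 0.0, 0.0]
ft_force: [0.6, 1.0, -7.1]
grip_width: 37.0
grasp_force: 45.0
```

Call:
servo_tool:
  plan:
    - [[0,0,5,0,0.3],[0,0,8,0,0.3],[0,0,10,0,0.3],[0,0,10,0,0.3],[0,0,10,0,0.3]]

```text
t: 19.85
eef_pos: [664.5, -51.2, 273.7]
ee_rot: [1.0, 0.011, -0.0, 0.0]
ft_force: [0.8, 0.7, -7.0]
grip_width: 37.3
grasp_force: 45.0
```

Run:
```python
from h import *
from rig import arm
o=arm.observe(); print({k:o[k] for k in("eef_pos","ft_force","wrist_torque","grip_width","grasp_force","t","joint_vel")})
s=arm.read_camera("scene"); t=arm.read_camera("top"); pickle.dump((s,t),open("s6.pkl","wb"))
a=cv2.resize(s["frame"][200:400,240:440],(400,400),interpolation=2); b=cv2.resize(t["frame"][80:280,250:450],(400,400),interpolation=2)
print("expected rim L/R/front and flask top centre",((proj(s,[[665,27,174],[665,-130,174],[743,-51.5,174],[587,-51.5,174],[665,-51,152]])-[240,200])*2).round())
cv2.imwrite("pics/f.png",np.hstack([a,b])[:,:,::-1])
```

```text
{'eef_pos': array([664.50643283, -51.20305411, 273.70128416]), 'ft_force': array([ 0.75409486,  0.71668432, -6.99084487]), 'wrist_torque': array([0.08536543, 0.01674678, 0.01159133]), 'grip_width': 37.31068920068913, 'grasp_force': 45.00010281801224, 't': 19.85, 'joint_vel': array([-0.00108222, -0.00020503,  0.00120369,  0.00372136,  0.00030737,
       -0.00097107, -0.00132983])}
expected rim L/R/front and flask top centre [[219. 188.]
 [104. 244.]
 [203. 260.]
 [126. 173.]
 [163. 228.]]
```

View pics/f.png

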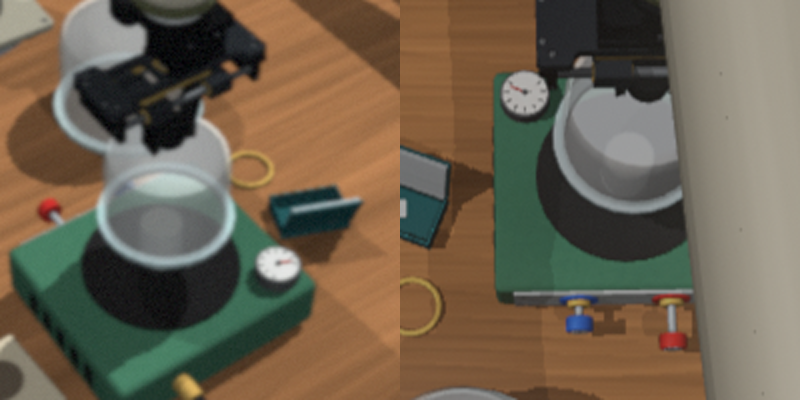

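The jar is up with its rim at (165,215) in the left half, and both knobs keep their state in the right half (blue in, red out). The flask is only visible through the plastic, so I'll check that it stayed on the pad.

Run:
```python
from h import *
from rig import arm
s=arm.read_camera("scene"); t=arm.read_camera("top")
for n,p in(("s",s),("t",t)):
    print(n,[(round(d["confidence"],2),d["bbox"]) for d in arm.silhouettes(p,"flask")],[(round(d["confidence"],2),d["bbox"]) for d in arm.silhouettes(p,"jar")])
circ=lambda x,y,z,r:np.array([[x+r*np.cos(a),y+r*np.sin(a),z] for a in np.linspace(0,6.283,40)])
T0=pickle.load(open("top.pkl","rb"))
print("bright disc before/after at z152:",onz(T0,(280+280/3.3,90+228/3.3),152),onz(t,(365,155),152))
for n,p,(x0,y0,x1,y1) in(("s",s,(270,250,380,360)),("t",t,(310,100,420,210))):
    for nm,(x,y,z,r) in{"ftop":(658,-51,152,25),"ffoot":(658,-51,86,31),"rim":(664.5,-51.3,174,78),"dometop":(664.5,-51.3,289,40)}.items():
        q=proj(p,circ(x,y,z,r)); print(n,nm,q.min(0).round(),q.max(0).round(),(((q.min(0)+q.max(0))/2-[x0,y0])*400/110).round())
f=[cv2.resize(cv2.convertScaleAbs(i,alpha=1.4),(400,400),interpolation=2) for i in(s["frame"][250:360,270:380],t["frame"][100:210,310:420])]
cv2.imwrite("pics/g.png",np.hstack(f)[:,:,::-1])
```

```text
s [(0.68, [307.3, 333.4, 25.5, 6.0])] [(0.82, [267.2, 188.8, 63.8, 88.5]), (0.7, [288.3, 254.9, 71.8, 78.9]), (0.6, [128.7, 219.8, 85.5, 92.1]), (0.42, [355.1, 274.5, 19.4, 19.7])]
t [(0.51, [293.1, 115.6, 103.7, 118.3])] [(0.92, [324.6, 106.0, 67.1, 79.1]), (0.69, [296.3, 111.8, 99.7, 117.2]), (0.65, [227.8, 272.8, 106.7, 104.4])]
bright disc before/after at z152: [651.  -51.3] [659.6 -51.8]
s ftop [309. 304.] [331. 320.] [181. 226.]
s ffoot [306. 321.] [332. 341.] [179. 294.]
s rim [287. 283.] [356. 334.] [187. 212.]
s dometop [304. 258.] [341. 284.] [191.  77.]
t ftop [352. 144.] [377. 168.] [199. 203.]
t ffoot [347. 153.] [376. 181.] [187. 244.]
t rim [326. 111.] [406. 187.] [203. 178.]
t dometop [349. 101.] [396. 145.] [228.  84.]
```

View pics/g.png

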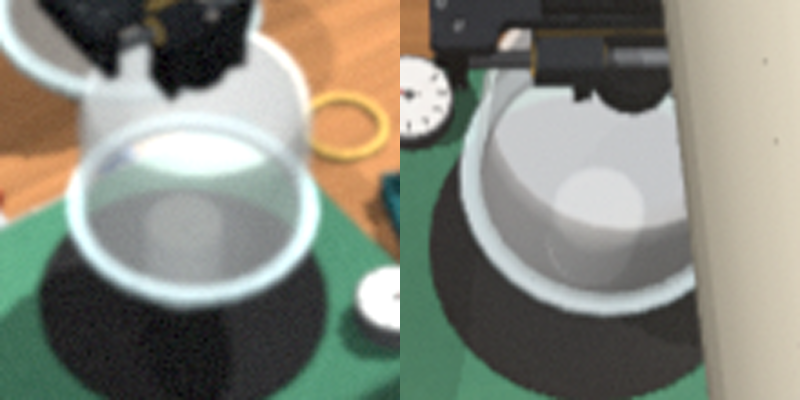

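The flask stands on the pad under the raised jar: its top is at (185,226) in the left half and (600,200) in the right, both as predicted for the pad. The jar is level with its rim about 22 mm above the flask.

```bash
python3 -c "
from rig import arm
print(arm.hand_in())"
```

```text
the job is handed in; nothing more can be done
None
```

I handed the job in with the pump knob fully home, the vent knob fully out, and the jar held level and still about 22 mm above the flask, which still stands on its pad.

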